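Centre the wobbly footed dipping cup on its riser

TASK

The footed steel dipping cup on the little round wooden riser stands off-centre, with its foot near or over the edge. With your fingertips, nudge it lightly from outside, low on its foot, until the foot stands wholly inside the ring inlaid in the riser's top; then draw your fingers away and leave it standing there. It wobbles: do not tip it, grip it or lift it, and leave everything else on the tier where it is.

Things in the scene. Friction and masses are not known exactly. Their poses are not given: they have to be found in the camera images.
- cup: The cup to centre: brushed steel footed dipping cup, 58 mm tall, 100 to 190 g. Origin at the centre of its underside, z up its axis; round, so yaw is free. From below: heel 28 mm in diameter, 3 mm high; foot disc 44 mm in diameter (its widest part) from 3 to 13 mm; stem 16 mm in diameter; open bowl from 25 to 58 mm, 40 mm in diameter at the rim.
- cup_disc (a point): Centre of that foot disc, 8 mm above the cup's underside. A finger pointing down and reaching lower than 13 mm above the riser meets the disc first. Friction on the riser is about 0.5 to 0.7: pushed on the disc the cup slides, and stops when the push stops; pushed on the bowl it tips over its small heel.
- riser_top (a point): Centre of the flat top of the round wooden riser, z up. The riser is 80 mm in diameter at the top, 40 mm tall, and fixed to the tier. A dark ring is inlaid flush round this centre, 58 mm inside diameter and 64 mm outside.
- tier: White steel tray (stacking tier) that carries everything, fixed, 360 x 520 mm along its x and y, origin under its centre, floor 4 mm above the origin, rim 18 mm high, corner sockets 30 mm high.
- spare: Bystander: a second footed cup just like the first, but standing on the tier floor. Origin at the centre of its underside. Leave alone.
- dip_a: Bystander: plain round steel dipping cup, 62 mm in diameter, 28 mm tall, on the tier floor. Origin at the centre of its underside.
- dip_b: Bystander: same as dip_a.
- dip_c: Bystander: same as dip_a.
- fish: Bystander: white porcelain chopstick rest shaped like a fish, about 66 mm long along its x, 34 mm wide at the tail, 16 mm tall. Origin under its middle.
- tub: Bystander: closed square plastic tub, 97 x 97 mm, 57 mm tall. Origin at the centre of its underside.
- ladle: Bystander: orange silicone ladle lying on the tier; bowl 74 mm in diameter and 28 mm tall, its handle running 231 mm from the bowl's centre along +x, up to 36 mm high. Origin under the bowl's centre.
There are look-alikes about, which are no part of the job. What is shaped like the part that bears riser_top but purple is not meant.

How it is judged:
At the end, for the whole second after the job is handed in: The cup stands upright (within 0.06 rad) and still on the riser, its axis within 7 mm of the riser's centre, so that its foot lies inside the ring; every bystander is within 15 mm of where it began (horizontal distance between cup and riser_top below 0.007 m and angle between cup's own z axis and vertical below 0.06 rad and z of cup in the frame of riser_top between -0.004 and 0.004 m and linear speed of cup below 0.02 m/s and distance of each of spare, dip_a, dip_b, dip_c, fish, tub, ladle from where it was at the start of the episode below 0.015 m); the robot touches nothing.
It fails at once if the cup is lifted more than 8 mm off the riser's top, or drops off it (z of cup in the frame of riser_top above 0.008 m or z of cup in the frame of riser_top below -0.012 m).
It fails at once if the cup is tipped by more than 0.3 rad (angle between cup's own z axis and vertical above 0.3 rad).
It fails at once if the cup is pressed or squeezed with more than 8 N (contact force between any of the fingers, the arm and cup above 8 N).
It fails at once if the cup is taken between the fingers or worked from inside its bowl (touched with the grasp point within 14 mm of its axis) (contact force between the fingers and cup above 0.3 N and horizontal distance between the grasp point and cup below 0.014 m).
It fails at once if a bystander is moved more than 15 mm (distance of any of spare, dip_a, dip_b, dip_c, fish, tub, ladle from where it was at the start of the episode above 0.015 m).
It also fails if it takes over 45 s, if anything falls off the work surface, if the arm or the gripper's body presses on something with over 40 N, if the wrist force passes 120 N, or if a joint passes its speed limit or range.

ROBOT

A 6-joint arm with a two-finger parallel gripper is mounted at the origin on the work surface. World frame = base frame: x ahead of the robot, y to its left, z up, the work surface at z = 0. Lengths are in m, angles in rad, forces in N, time in s.
With the tool pointing down it reaches from about 0.3 to 0.875 m from the base axis. Payload 6.4 kg.
Tool frame: the origin (TCP) lies midway between the tips of the shut fingers; the grasp point (between the pads) lies 19 mm behind it; x points along the fingers, y is the direction in which the jaws open and shut, and the axes are right-handed (so a half turn about x gives the same grasp; the last joint's range is limited). The gripper opens to 85 mm and grips with 20 to 120 N. Pads are 22 mm wide; open, the fingers measure 114 mm over their backs; the gripper's body (76 mm by 85 mm) begins 54 mm behind the grasp point. The pads swing forward as they close: fully open they stand 13 mm farther back than shut.
Start: joints at [1.068, 0.181, 1.607, -0, 1.354, -0.206], TCP at [0.168, 0.55, 0.231] pointing down, gripper open.
Joint ranges: [-2.99, 2.99], [-0.89, 2.07], [0.3, 2.58], [-1.14, 4.28], [0, 2.63], [-3.12, 3.12]. Speed limits (rad/s): [2.57, 2.57, 3.01, 3.14, 3.14, 3.14].

INTERFACE

Orientations are given as a unit quaternion [w, x, y, z].
In Python, from bench import ctrl gives the robot as it stands.
- The arm moves only by the tool step_arm, never from a script. Its argument "motion" is a list of rows, each a list of 7 numbers: the shift along the tool's x, y, z in mm, then the turn, a rotation vector about the tool's x, y, z in degrees, then the closure in counts, from 0 (fully open) to 255 (shut). In form: [[tx, ty, tz, rx, ry, rz, hand], ...]. A call has 1 to 10 rows; each row is the pose to reach, as a shift and turn from the pose commanded when the call began, along the tool's axes at that moment; what a row does not reach only later rows make up. A row lasts 1/8 s, in which the tool goes at most 62.5 mm and 10.7 degrees, less where a joint would pass 70% of its speed; a pose out of reach is approached as far as the arm can. A call with a gripper value outside its range is refused whole. The fingers move at their own pace and stop on an object; the grip force is fixed at half the most. Time passes only in rows, so rows that repeat a pose let the fingers close. It gives the time, the measured TCP pose, the force and the opening at its end, in the units of the state.
- ctrl.get_obs(): the state, without advancing time (a new reading comes with each control period).
- ctrl.camera(name): name is "side" or "top" or "wrist"; returns (picture, depth): 480x640x3 uint8, red, green, blue; 480x640 float32, m along the optical axis (not along the pixel's ray), 0 where there is no reading.
- ctrl.camera_info(name): a dict with "fx", "fy", "cx", "cy" (pixels), "T" (4x4, takes a point from camera to world coordinates); the wrist camera has in their place "hand_eye" (4x4, takes a point from camera to tool coordinates, whose origin is the TCP and whose axes are the tool frame's). Camera axes: x right, y down, z forward; pixel columns grow to the right and rows downward; lengths in m; the calibration is good to about 2 mm. A picture is of the moment at which its call begins: read the wrist's pose just before it. camera_info takes no time and is no camera call.
- ctrl.hand_in(): hands the job in, once; it reports no verdict.
The state is a dict: "time_s": time; "q": joint angles; "dq": joint speeds; "joint_efforts": joint torques, N m; "eef_pos": TCP position; "eef_rot": TCP orientation; "wrist_force": force on the tool from outside, world axes, zero at the start; "torque": the same for the moment, N m; "opening": opening from 0.0 (shut) to 1.0 (fully open).
Only numpy, scipy, OpenCV 4.12 (cv2) and the standard library are available. Lean on these libraries where they do the work, as an engineer would, in place of code of your own. Each camera call takes 0.05 s, during which the arm holds its last target. There are 200 camera calls.

## Working session

There is one attempt and no reset: what is moved stays moved. The work goes in short steps, Python scripts to look and compute and a tool call to move; the robot and the scene stay as the last step left them, time stands still between calls to the robot, and variables do not carry over. Pictures are saved under pics/ and viewed, about 8 in all and at most 12, crops included, and the job is handed in when it is done.

Besides the shell and the picture viewer there is one more tool, called after "Emit:" in YAML: its name, and indented under it one key for each argument. step_arm: Moves the arm, as the interface text tells. Its arguments: {"type":"object","properties":{"motion":{"type":"array","items":{"type":"array","items":{"type":"number"}}}},"required":["motion"]}

```bash
mkdir -p pics
cat > h.py <<'E'
from bench import ctrl
import numpy as np, cv2
def snap(n,f):
    o=ctrl.get_obs(); im,d=ctrl.camera(n); cv2.imwrite('pics/'+f+'.png',im[:,:,::-1]); np.savez('pics/'+f,im=im,d=d); return o,im,d
def ray(n,u,v,z):
    c=ctrl.camera_info(n);T=np.array(c['T']);r=T[:3,:3]@np.array([(u-c['cx'])/c['fx'],(v-c['cy'])/c['fy'],1]);p=T[:3,3];return p+r*(z-p[2])/r[2]
E
python3 - <<'E'
from h import *
a=snap('top','top1')[1]; b=snap('side','side1')[1]
for n in('top','side'):
    c=ctrl.camera_info(n);print(n,c['fx'],c['cx'],c['cy'],np.round(c['T'],3))
print(ctrl.get_obs())
E
```

```text
top 535.5132338601345 316.74555993090553 235.88343126024876 [[ 1.000e-03 -9.860e-01  1.690e-01  3.390e-01]
 [-1.000e+00 -0.000e+00  3.000e-03  3.700e-02]
 [-3.000e-03 -1.690e-01 -9.860e-01  1.001e+00]
 [ 0.000e+00  0.000e+00  0.000e+00  1.000e+00]]
side 525.5164280620551 323.8801568125408 253.7213824215671 [[ 0.726 -0.502  0.469  0.109]
 [-0.687 -0.541  0.485 -0.305]
 [ 0.01  -0.675 -0.738  0.644]
 [ 0.     0.     0.     1.   ]]
{'time_s': 0.1, 'q': array([ 1.06774284e+00,  1.81505508e-01,  1.60788971e+00, -4.06416853e-06,
        1.35377443e+00, -2.06320539e-01]), 'dq': array([ 0.000171  , -0.00135296, -0.00167483,  0.00020087,  0.00098111,
       -0.00184742]), 'joint_efforts': array([ 3.80501979e-04, -4.45880520e+01, -3.52237165e+01, -4.37835179e-04,
        4.19725984e-03,  2.32510314e-05]), 'eef_pos': array([0.16788671, 0.54944012, 0.23046128]), 'eef_rot': array([ 0.69914592,  0.10400279,  0.69953056, -0.10504946]), 'wrist_force': array([-0.2581251 , -0.16541775, -0.09006397]), 'torque': array([-0.02635155,  0.03410577,  0.05529584]), 'opening': 1.0022510202199368}
```

View pics/top1.png

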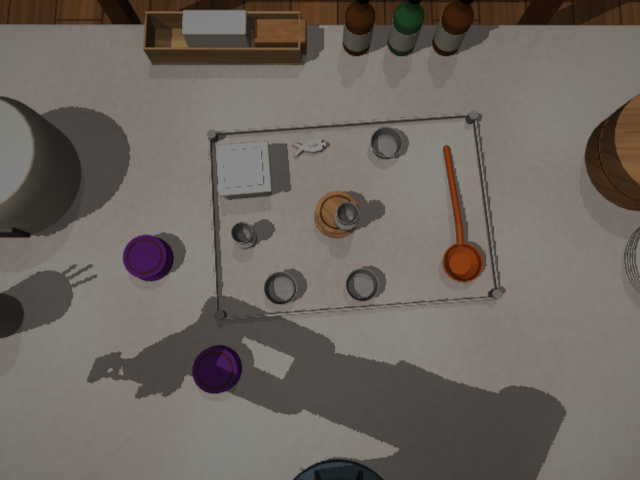

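View pics/side1.png

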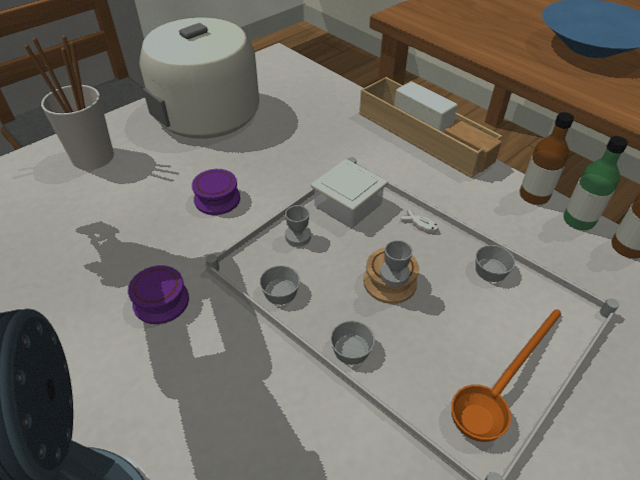

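Candidates in the top view: wooden riser at (337,214), with purple look-alikes at (148,257) and (217,369) excluded by colour. The footed cup on the wooden riser is at (347,215); the spare at (244,235) stands on the tier floor. The wooden riser and the cup on it are the targets. I'll check them in a close crop.

Run:
```python
from h import *
a=np.load('pics/top1.npz');b=np.load('pics/side1.npz')
A=cv2.resize(a['im'][180:250,300:375],None,fx=5,fy=5,interpolation=cv2.INTER_CUBIC)
B=cv2.resize(b['im'][230:305,355:430],None,fx=5,fy=5,interpolation=cv2.INTER_CUBIC)
A=cv2.copyMakeBorder(A,0,25,0,0,cv2.BORDER_CONSTANT)
cv2.imwrite('pics/crop1.png',np.hstack([A,B])[:,:,::-1])
# world points from depth
for n,x in(('top',a),('side',b)):
    c=ctrl.camera_info(n);T=np.array(c['T']);d=x['d'];v,u=np.mgrid[:480,:640]
    P=np.stack([(u-c['cx'])/c['fx']*d,(v-c['cy'])/c['fy']*d,d],-1)@T[:3,:3].T+T[:3,3]
    hsv=cv2.cvtColor(x['im'],cv2.COLOR_RGB2HSV)
    roi=np.zeros(d.shape,bool)
    if n=='top': roi[180:250,300:400]=1
    else: roi[230:310,350:440]=1
    m=roi&(d>0)&(hsv[...,1]>90)&(hsv[...,0]<25)
    z=P[m][:,2];print(n,'wood z',np.percentile(z,[5,25,50,75,95]).round(4))
    t=m&(P[...,2]>0.035)
    print('floor z',np.median(P[roi&(d>0)&(hsv[...,1]<60)][:,2]))
    ft=P[t];(cx,cy),r=cv2.minEnclosingCircle(ft[:,:2].astype(np.float32)*1000);print('riser',cx,cy,r,t.sum())
    k=roi&(d>0)&(P[...,2]>0.085)
    (cx,cy),r=cv2.minEnclosingCircle(P[k][:,:2].astype(np.float32)*1000);print('bowl',cx,cy,r,k.sum(),P[k][:,2].max())
```

```text
top wood z [0.0119 0.0423 0.044  0.0454 0.0473]
floor z 0.004481194170188774
riser 548.5166015625 2.792569160461426 40.090087890625 894
bowl 534.3412475585938 -12.231815338134766 19.840681076049805 171 0.10526097171593973
side wood z [0.0085 0.0137 0.028  0.0431 0.0446]
floor z 0.0036049177111460162
riser 548.2587890625 0.43623870611190796 40.123443603515625 718
bowl 535.7748413085938 -14.379438400268555 20.76015281677246 466 0.10314149913141168
```

View pics/crop1.png

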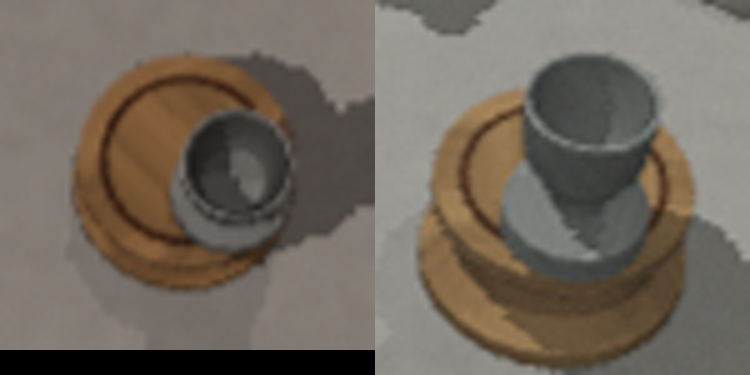

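The close crop confirms the cup: wooden riser with dark ring, foot disc at its edge, no purple. The riser is at about (548, 2) mm and the cup at about (535, -13), so it needs to move 20 mm along heading 48°. I'll shut the fingers and push with their flat side.

```bash
cat >> h.py <<'E'
from scipy.spatial.transform import Rotation as R
def goal(p,head,tilt,sgn):
    """tool shift mm & rotvec deg from now so TCP at p (mm), sgn*tool z pushes along head, fingertips tilted forward"""
    o=ctrl.get_obs();w,x,y,z=o['eef_rot'];R0=R.from_quat([x,y,z,w])
    u=np.array([np.cos(np.radians(head)),np.sin(np.radians(head)),0]);X=np.array([0,0,-1.]);Z=sgn*u
    R1=R.from_matrix(np.stack([X,np.cross(Z,X),Z],1))
    R1=R.from_rotvec(np.radians(tilt)*np.cross([0,0,-1],u))*R1
    print('pos',o['eef_pos']*1000,'shift',(R0.inv().apply(np.array(p)-o['eef_pos']*1000)).round(1),'rot',np.degrees((R0.inv()*R1).as_rotvec()).round(2),'t',o['time_s'],'F',o['wrist_force'].round(2))
E
python3 - <<'E'
from h import *
print(np.round(ctrl.camera_info('wrist')['hand_eye'],3))
for s in(1,-1): goal([496,-56,180],48,0,s)
E
```

```text
[[-0.001 -0.279  0.96  -0.143]
 [ 1.     0.     0.001  0.   ]
 [-0.     0.96   0.279 -0.072]
 [ 0.     0.     0.     1.   ]]
pos [167.8867098  549.44012445 230.46127686] shift [  51.1 -483.   490.8] rot [-65.    -0.07   0.07] t 0.1 F [-0.26 -0.17 -0.09]
pos [167.8867098  549.44012445 230.46127686] shift [  51.1 -483.   490.8] rot [1.15e+02 8.00e-02 7.00e-02] t 0.1 F [-0.26 -0.17 -0.09]
```

Emit:
step_arm:
  motion:
    - [0,-40,40,-6,0,0,255]
    - [0,-80,81,-12,0,0,255]
    - [0,-120,122,-18,0,0,255]
    - [0,-160,163,-24,0,0,255]
    - [0,-200,203,-30,0,0,255]
    - [0,-240,244,-36,0,0,255]
    - [0,-280,284,-42,0,0,255]
    - [0,-320,325,-48,0,0,255]
    - [0,-360,366,-54,0,0,255]
    - [0,-400,406,-60,0,0,255]

```text
time_s: 1.35
eef_pos: [0.4399, 0.0468, 0.2312]
eef_rot: [0.658, -0.26, 0.657, 0.26]
wrist_force: [1.1, -0.2, 0.6]
opening: 0.0
```

Run:
```python
from h import *
goal([496,-56,120],48,8,1); print(ctrl.get_obs()['q'].round(2))
```

```text
pos [439.88891238  46.78532742 231.22067368] shift [ 111.2 -113.3  -29.4] rot [-4.82 -7.98  0.34] t 1.35 F [ 1.09 -0.18  0.58]
[-0.16 -0.13  1.92  0.    1.35 -2.49]
```

Emit:
step_arm:
  motion:
    - [10,-28,-7,-2,-2,0,255]
    - [25,-56,-15,-3,-4,0,255]
    - [40,-85,-22,-4,-6,0,255]
    - [60,-113,-29,-5,-8,0,255]
    - [80,-113,-29,-5,-8,0,255]
    - [100,-113,-29,-5,-8,0,255]
    - [111,-113,-29,-5,-8,0,255]
    - [111,-113,-29,-5,-8,0,255]

```text
time_s: 2.35
eef_pos: [0.4947, -0.0535, 0.1195]
eef_rot: [0.69, -0.268, 0.599, 0.305]
wrist_force: [0.1, 0.4, -0.7]
opening: 0.004
```

Run:
```python
from h import *
goal([496,-56,50.5],48,8,1)
snap('side','side2')
im=np.load('pics/side2.npz')['im'][120:340,280:520]
cv2.imwrite('pics/c2.png',cv2.resize(im,None,fx=2.5,fy=2.5,interpolation=cv2.INTER_CUBIC)[:,:,::-1])
```

```text
pos [494.65125476 -53.45758338 119.53979421] shift [ 68.2  -2.4 -10.5] rot [ 0.02 -0.04  0.24] t 2.35 F [ 0.1   0.37 -0.65]
```

View pics/c2.png

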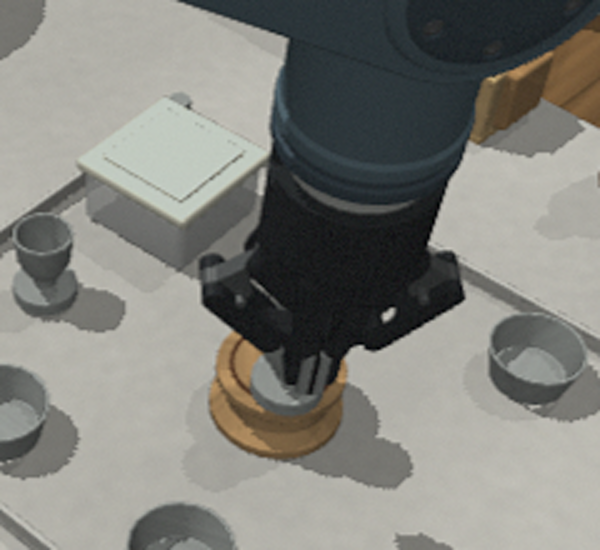

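The side view shows the shut fingers in front of the cup at crop (305,370), with nothing else near. I'll descend outside the foot.

Emit:
step_arm:
  motion:
    - [12,-1,-2,0,0,0,255]
    - [26,-2,-5,0,0,0,255]
    - [40,-2,-7,0,0,0,255]
    - [52,-2,-9,0,0,0,255]
    - [62,-2,-10,0,0,0,255]
    - [68,-2,-10,0,0,0,255]
    - [68,-2,-10,0,0,0,255]

```text
time_s: 3.28
eef_pos: [0.4966, -0.0556, 0.0511]
eef_rot: [0.69, -0.269, 0.599, 0.305]
wrist_force: [0.3, 0.0, 0.7]
opening: -0.005
```

Run:
```python
from h import *
goal([526,-23,50.5],48,8,1)
snap('side','side3'); o,w,_=snap('wrist','w3')
im=np.load('pics/side3.npz')['im'][200:320,330:450]
cv2.imwrite('pics/c3.png',np.hstack([cv2.resize(im,(400,400),interpolation=cv2.INTER_CUBIC),cv2.resize(w,(400,300))[np.r_[0:300,[299]*100]]])[:,:,::-1])
```

```text
pos [496.5589687  -55.58514871  51.1322026 ] shift [ 6.7 -0.1 43.4] rot [ 0.03 -0.03  0.3 ] t 3.275 F [0.26 0.05 0.67]
```

View pics/c3.png

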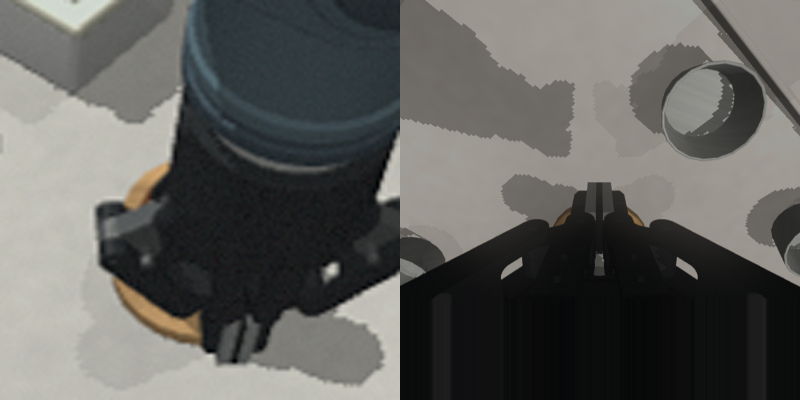

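Emit:
step_arm:
  motion:
    - [0.5,0,4,0,0,0,255]
    - [1.0,0,8,0,0,0,255]
    - [1.6,0,12,0,0,0,255]
    - [2.0,0,15,0,0,0,255]
    - [2.3,0,17,0,0,0,255]
    - [2.6,0,19,0,0,0,255]
    - [2.8,0,20.5,0,0,0,255]
    - [3,0,22,0,0,0,255]
    - [3.1,0,23,0,0,0,255]
    - [3.2,0,24,0,0,0,255]

```text
time_s: 4.62
eef_pos: [0.513, -0.0378, 0.0517]
eef_rot: [0.69, -0.269, 0.599, 0.305]
wrist_force: [-0.3, -1.6, -0.4]
opening: 0.006
```

Emit:
step_arm:
  motion:
    - [0.2,0,1.2,0,0,0,255]
    - [0.3,0,2.4,0,0,0,255]
    - [0.5,0,3.6,0,0,0,255]
    - [0.7,0,4.8,0,0,0,255]
    - [0.8,0,6,0,0,0,255]
    - [1,0,7.2,0,0,0,255]
    - [1.2,0,8.4,0,0,0,255]
    - [1.4,0,9.6,0,0,0,255]
    - [1.5,0,10.8,0,0,0,255]
    - [1.6,0,12,0,0,0,255]

```text
time_s: 5.88
eef_pos: [0.5211, -0.0287, 0.0518]
eef_rot: [0.69, -0.269, 0.599, 0.305]
wrist_force: [-0.0, -0.6, -0.3]
opening: -0.003
```

Run:
```python
from h import *
goal([526,-23,50.5],48,8,1)
snap('side','side4'); o,w,_=snap('top','t4')
im=np.load('pics/side4.npz')['im'][200:320,330:450]
cv2.imwrite('pics/c4.png',np.hstack([cv2.resize(im,(400,400),interpolation=cv2.INTER_CUBIC),cv2.resize(w[170:270,290:390],(400,400),interpolation=cv2.INTER_CUBIC)])[:,:,::-1])
```

```text
pos [521.08980569 -28.67773134  51.80637511] shift [2.3 0.2 7.3] rot [ 0.02 -0.01  0.34] t 5.875 F [-0.04 -0.56 -0.33]
```

View pics/c4.png

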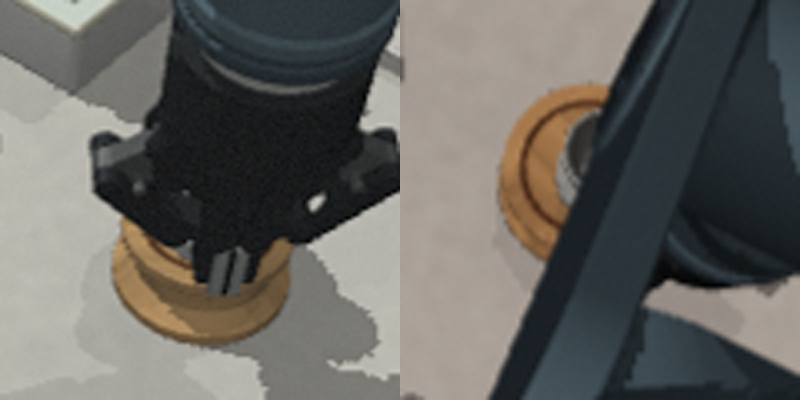

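The cup is upright and partly hidden by the arm. I'll push about 5 mm more, 1 mm lower, then back off and lift to look.

Emit:
step_arm:
  motion:
    - [0.6,0,1,0,0,0,255]
    - [1.2,0,2,0,0,0,255]
    - [1.5,0,3,0,0,0,255]
    - [1.8,0,4,0,0,0,255]
    - [2,0,5,0,0,0,255]
    - [2,0,5,0,0,0,255]
    - [1.8,0,3,0,0,0,255]
    - [1.5,0,0,0,0,0,255]
    - [0,0,-8,0,0,0,255]
    - [-2,0,-25,0,0,0,255]

```text
time_s: 7.22
eef_pos: [0.5039, -0.0478, 0.0504]
eef_rot: [0.69, -0.269, 0.598, 0.305]
wrist_force: [-0.1, -0.7, -0.0]
opening: 0.001
```

Emit:
step_arm:
  motion:
    - [0,0,-15,0,0,0,255]
    - [-15,0,-25,0,0,0,255]
    - [-40,0,-45,0,0,0,255]
    - [-70,0,-75,0,0,0,255]
    - [-100,0,-110,0,0,0,255]
    - [-110,0,-150,0,0,0,255]
    - [-110,0,-190,0,0,0,255]
    - [-110,0,-190,0,0,0,255]

```text
time_s: 8.22
eef_pos: [0.3968, -0.1638, 0.1355]
eef_rot: [0.678, -0.26, 0.628, 0.28]
wrist_force: [-0.3, 0.2, -0.1]
opening: 0.005
```

```bash
cat > m.py <<'E'
from h import *
import sys
s=sys.argv[1]; out=[]
for n in('top','side'):
    _,im,d=snap(n,n+s)
    c=ctrl.camera_info(n);T=np.array(c['T']);v,u=np.mgrid[:480,:640]
    P=np.stack([(u-c['cx'])/c['fx']*d,(v-c['cy'])/c['fy']*d,d],-1)@T[:3,:3].T+T[:3,3]
    hsv=cv2.cvtColor(im,cv2.COLOR_RGB2HSV);roi=(d>0)&(np.hypot(P[...,0]-.548,P[...,1]-.002)<.055)
    m=roi&(hsv[...,1]>90)&(hsv[...,0]<25)&(P[...,2]>.035)
    k=roi&(P[...,2]>.085)&(P[...,2]<.11)
    r=[cv2.minEnclosingCircle(P[q][:,:2].astype(np.float32)*1000) for q in(m,k)]
    print(n,'riser',np.round(r[0][0],1),round(r[0][1],1),'bowl',np.round(r[1][0],1),round(r[1][1],1),'off',np.round(np.subtract(r[1][0],r[0][0]),1),k.sum())
    y,x=np.nonzero(m);y,x=int(y.mean()),int(x.mean());out.append(cv2.resize(im[y-45:y+45,x-45:x+45],(400,400),interpolation=cv2.INTER_CUBIC))
cv2.imwrite('pics/m%s.png'%s,np.hstack(out)[:,:,::-1])
E
python3 m.py 5
```

```text
top riser [548.    2.9] 39.8 bowl [5.465e+02 4.000e-01] 19.6 off [-1.5 -2.4] 164
side riser [547.1   1. ] 40.1 bowl [547.1  -0.6] 21.2 off [ 0.  -1.6] 454
```

View pics/m5.png

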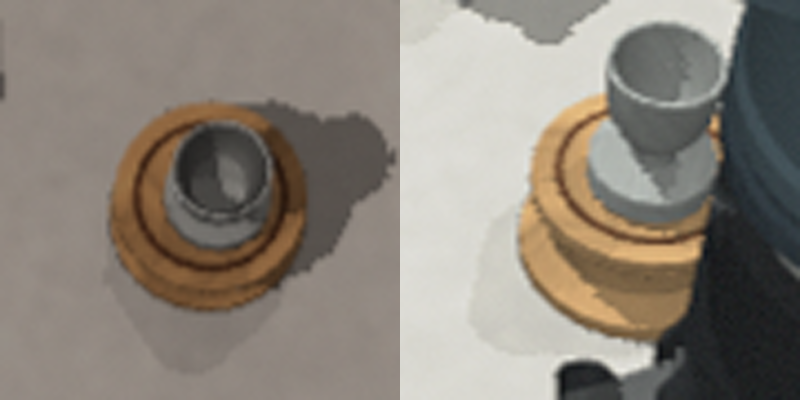

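Both views agree that the foot stands inside the ring, 2–3 mm off centre against a 7 mm limit, and that the cup is upright. In the top crop the bowl is at (222,170) and the ring at (210,195). I'll let the arm settle, compare the bystanders with the first picture, and hand in.

Emit:
step_arm:
  motion:
    - [0,0,0,0,0,0,255]
    - [0,0,0,0,0,0,255]
    - [0,0,0,0,0,0,255]

```text
time_s: 8.7
eef_pos: [0.3981, -0.1636, 0.1369]
eef_rot: [0.678, -0.261, 0.628, 0.28]
wrist_force: [-1.4, 0.4, 0.4]
opening: 0.001
```

Run:
```python
from h import *
o,im,_=snap('top','t6');a=np.load('pics/top1.npz')['im']
print(o['eef_pos'],o['wrist_force'].round(1),np.abs(o['dq']).max().round(4),o['time_s'])
for n,(u,v,r) in dict(spare=(244,235,16),a=(281,288,20),b=(361,284,20),c=(387,143,20),fish=(310,148,20),tub=(245,168,30),ladle=(455,200,30)).items():
    f=lambda q:np.float32(cv2.cvtColor(q,cv2.COLOR_RGB2GRAY)[v-r:v+r,u-r:u+r])
    print(n,'shift px',np.round(cv2.phaseCorrelate(f(a),f(im)),2) if 0 else np.round(cv2.phaseCorrelate(f(a),f(im))[0],2))
ctrl.hand_in()
```

```text
[ 0.3980829  -0.16363263  0.13690673] [-1.4  0.4  0.4] 0.0028 8.7
spare shift px [-0.02 -0.02]
a shift px [ 0.05 -0.01]
b shift px [-0.02  0.02]
c shift px [0.01 0.03]
fish shift px [0.04 0.01]
tub shift px [-0.03 -0.05]
ladle shift px [ 0.01 -0.01]
the job is handed in; nothing more can be done
```

The cup now stands upright with its foot inside the riser's ring, and the job is handed in at about 8.7 s of the 45 s allowed. I pushed it about 18 mm with the shut fingertips, low on its foot disc, then drew the fingers away.

- **Cup position:** the last check put the cup off centre by 2.8 mm in the top view and 1.6 mm in the side view, against a 7 mm limit. The two views differ by about 1–2 mm, which is within calibration.
- **Bystanders:** the top picture showed shifts of at most 0.05 pixels, so none moved noticeably.
- **Arm:** it was still and clear of everything. Wrist-force readings stayed under 2 N, including about 1.5 N in free air at the end, which I take to be sensor noise. I could not measure the contact force on the cup separately.

No check failed.

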